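# Turn the weighted bowl mouth-up on the finishing board

## Task

The wide turned bowl has been left upside down on its rim; turn it over so that it stands mouth-up on its foot on the plywood board, ready to be oiled inside. Set it down rather than dropping it, and leave the small dish and the small cup where they are.

Things in the scene. Friction and masses are not known exactly. Their poses are not given: they have to be found in the camera images.
- bowl_mid (a point): Centre (half-way up its axis) of the wide pale wooden bowl, 210 g, 58 mm tall, rim 124 mm across, wall 4.5 mm. It starts upside down: rim on the bench, foot on top. The foot is a plain cylinder 60 mm across, 18 mm tall, to be gripped across from above; beyond it the outside flares (92 mm across at 34 mm from the foot's face). z axis: from foot to mouth; down at the start, to be up at the end.
- bowl_foot (a point): Centre of the flat face of the bowl's foot, which carries a flush steel disc, so the centre of mass is only 13 mm from it. Rested on its rim's edge and let go when tipped 65 degrees or more from upside down, the bowl rocks back over its side onto its foot by itself; its axis ends 65 to 95 mm from where the rim's edge touched, on the foot's side.
- board_top (a point): Centre of the upper face of a square plywood finishing board, 280 x 280 mm, 12 mm thick, fixed on the bench to the robot's left and empty. x and y axes along its sides, z up, upper face 12 mm above the bench.
- dish_mid (a point): Centre (half-way up) of a bystander: a low dish of the same wood, 92 mm across and 32 mm tall, standing mouth-up. Its z axis points up. It is to be left alone.
- cup_mid (a point): Centre (half-way up) of a bystander: a narrow cup of the same wood, 56 mm across the rim and 62 mm tall, standing upside down, its foot 40 mm across. Its z axis points down. It is to be left alone.
Mind the look-alikes: they are no part of the job. What is shaped like the part that bears bowl_mid but orange or yellow is not meant.

How it is judged:
By the outcome, as a careful person would: the job done as asked, in the order asked, and still so for the second after the job is handed in, with the robot touching nothing.
It also fails if it takes over 40 s, if anything falls off the work surface, if the arm or the gripper's body presses on something with over 40 N, if the wrist force passes 120 N, or if a joint passes its speed limit or range.

## Robot

A 6-joint arm with a two-finger parallel gripper is mounted at the origin on the work surface. World frame = base frame: x ahead of the robot, y to its left, z up, the work surface at z = 0. Lengths are in mm, angles in rad, forces in N, time in s.
With the tool pointing down it reaches from about 275 to 750 mm from the base axis. Payload 10.2 kg.
Tool frame: the origin (TCP) lies between the finger pads; the fingertips stand ctrl.tips_ahead ahead of it and the grasp point (between the pads) lies 8 mm behind it (ctrl.tips_ahead is the distance from the TCP to the fingertips, in mm); z points along the fingers, y is the direction in which the jaws open and shut (so a half turn about z gives the same grasp; the last joint's range is limited). The gripper opens to 85 mm and grips with 20 to 120 N. Pads are 22 mm wide; open, the fingers measure 114 mm over their backs; the gripper's body (76 mm by 85 mm) begins 54 mm behind the grasp point. The pads swing forward as they close: fully open they stand 13 mm farther back than shut.
Start: joints at [-1.405, 0.313, 1.498, -0, 1.331, -0.223], TCP at [199.004, -485.828, 242.294] pointing down, gripper open.
Joint ranges: [-2.94, 2.94], [-0.97, 2.17], [0.19, 2.56], [-1.23, 4.37], [0.02, 3.11], [-2.88, 2.88]. Speed limits (rad/s): [2.39, 2.39, 3.01, 3.14, 3.14, 3.14].

## Interface

Orientations are given as a unit quaternion [w, x, y, z].
In Python, from rig import ctrl gives the robot as it stands. The module is installed in compiled form; this text tells all that it offers.
- The arm moves only by the tool move_arm, never from a script. Its argument "motion" is a list of rows, each an object with "offset": the shift along the tool's x, y, z in m, a list of three; "angular": the turn, a rotation vector about the tool's x, y, z in degrees, a list of three; "jaw": the finger opening in m, from 0 to 0.0854. In form: [{"offset": [tx, ty, tz], "angular": [ax, ay, az], "jaw": jaw}, ...]. A call has 1 to 5 rows; each row is the pose to reach, as a shift and turn from the pose commanded when the call began, along the tool's axes at that moment; what a row does not reach only later rows make up. A row lasts 1/8 s, in which the tool goes at most 62.5 mm and 10.7 degrees, less where a joint would pass 70% of its speed; a pose out of reach is approached as far as the arm can. A call with a gripper value outside its range is refused whole. The fingers move at their own pace and stop on an object; "squeeze" is the grip in N (left out, the last holds). Time passes only in rows, so rows that repeat a pose let the fingers close. It gives the time, the measured TCP pose, the force and the opening at its end, in the units of the state.
- ctrl.sense(): the state, without advancing time (a new reading comes with each control period).
- ctrl.capture(name): name is "scene" or "top" or "wrist"; returns a dict with "img" (384x512x3 uint8, red, green, blue), "intrinsics" (3x3 intrinsics, pixels), "k1" (the pictures are not rectified: a ray, as slopes to the right and down, at radius r is drawn at 1 + k1 r^2 times it, then the intrinsics apply), "rvec" (rotation vector, rad) and "tvec" (3), from world to camera coordinates, as OpenCV has them. Camera axes: x right, y down, z forward; pixel columns grow to the right and rows downward; lengths in mm; the calibration is good to about 2 mm. A picture is of the moment at which its call begins. There is no depth.
- ctrl.finish_job(): hands the job in, once; it reports no verdict.
The state is a dict: "time_s": time; "joints": joint angles; "dq": joint speeds; "tau": joint torques, N m; "eef_pos": TCP position; "ee_rot": TCP orientation; "force": force on the tool from outside, world axes, zero at the start; "wrist_torque": the same for the moment, N m; "grip_width": opening from 0.0 (shut) to 1.0 (fully open).
Only numpy, scipy, OpenCV 4.12 (cv2) and the standard library are available. Lean on these libraries where they do the work, as an engineer would, in place of code of your own. Each camera call takes 0.05 s, during which the arm holds its last target. There are 200 camera calls.

## Working session

There is one attempt and no reset: what is moved stays moved. The work goes in short steps, Python scripts to look and compute and a tool call to move; the robot and the scene stay as the last step left them, time stands still between calls to the robot, and variables do not carry over. Pictures are saved under pics/ and viewed, about 8 in all and at most 12, crops included, and the job is handed in when it is done.

Besides the shell and the picture viewer there is one more tool, called after "Request:" by a JSON object that holds its "method" and its "body". move_arm: Moves the arm, as the interface text tells. Its arguments: {"type":"object","properties":{"motion":{"type":"array","items":{"type":"object","properties":{"offset":{"type":"array","items":{"type":"number"}},"angular":{"type":"array","items":{"type":"number"}},"jaw":{"type":"number"}}}},"squeeze":{"type":"number"}},"required":["motion"]}

```bash
mkdir -p pics; cat > h.py <<'E'
import numpy as np, cv2
from scipy.spatial.transform import Rotation as R
from rig import ctrl
def cam(n,save=None):
    c=ctrl.capture(n)
    if save: cv2.imwrite('pics/'+save,c['img'][:,:,::-1])
    return c
def ray(c,u,v):
    K=np.array(c['intrinsics'],float)
    p=cv2.undistortPoints(np.array([[[u,v]]],float),K,np.array([c['k1'],0,0,0,0.]))[0,0]
    M=cv2.Rodrigues(np.array(c['rvec'],float))[0]; t=np.array(c['tvec'],float).ravel()
    return -M.T@t, M.T@np.array([p[0],p[1],1])
def onz(c,u,v,z):
    o,d=ray(c,u,v); return o+d*(z-o[2])/d[2]
def proj(c,P):
    return cv2.projectPoints(np.array(P,float).reshape(-1,1,3),np.array(c['rvec'],float),np.array(c['tvec'],float),np.array(c['intrinsics'],float),np.array([c['k1'],0,0,0,0.]))[0].reshape(-1,2)
def tool(s=None):
    s=s or ctrl.sense(); q=s['ee_rot']; return np.array(s['eef_pos']),R.from_quat([q[1],q[2],q[3],q[0]])
E
python3 - <<'E'
from h import *
import pickle
cs={n:cam(n) for n in('scene','top')}
pickle.dump(cs,open('c0.pkl','wb'))
cv2.imwrite('pics/a.png',cs['top']['img'][:,:,::-1]);cv2.imwrite('pics/b.png',cs['scene']['img'][:,:,::-1])
s=ctrl.sense();print(s,ctrl.tips_ahead);print(tool(s)[1].as_matrix().round(3))
for n in cs: print(ray(cs[n],256,192))
E
```

```text
{'time_s': 0.1, 'joints': array([-1.40544120e+00,  3.13388528e-01,  1.49833265e+00, -2.47551963e-06,
        1.33102712e+00, -2.23426794e-01]), 'dq': array([ 3.64197147e-04, -1.64344433e-03, -3.00787370e-03,  1.02820721e-03,
       -1.98899968e-04, -7.62308408e-05]), 'tau': array([ 2.47040116e-03, -4.12901974e+01, -2.60143143e+01, -2.24258065e-04,
        3.03013287e-03, -5.15983373e-06]), 'eef_pos': array([ 198.94639223, -485.6140304 ,  241.8058424 ]), 'ee_rot': array([-5.77612969e-04,  9.81165278e-01,  1.93169259e-01,  1.55735011e-05]), 'force': array([-0.02284745, -0.05839969,  0.46503206]), 'wrist_torque': array([0.02425259, 0.02017841, 0.01290706]), 'grip_width': 0.9978319312932543} 11.0
[[ 0.925  0.379 -0.   ]
 [ 0.379 -0.925  0.001]
 [ 0.    -0.001 -1.   ]]
(array([1128.78053065,  371.60712444,  711.13244799]), array([-0.65827439, -0.3973384 , -0.63939666]))
(array([394.87424353, -23.2225925 , 758.74161765]), array([ 0.13808072, -0.01553659, -0.99031074]))
```

View pics/a.png

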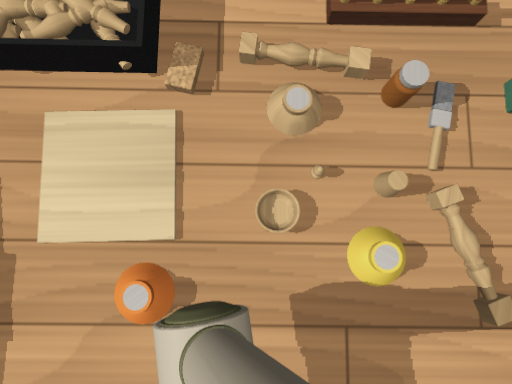

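View pics/b.png

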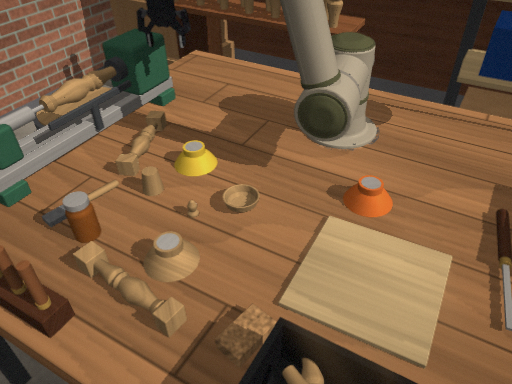

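The pale bowl is upside down: top view foot (298,98), scene view (168,242). The board spans (39–175, 110–241), the dish is at (278,210) and the cup at (391,183). The orange and yellow bowls are decoys.

```bash
cat > m.py <<'E'
from h import *
import pickle
cs=pickle.load(open('c0.pkl','rb'))
def disc(c,u,v,r=22):
    im=c['img'].astype(int); m=((im.max(2)-im.min(2))<45)&(im.min(2)>120)
    m=m.astype(np.uint8); n,l,s,ce=cv2.connectedComponentsWithStats(m)
    k=[i for i in range(1,n) if np.hypot(*(ce[i]-[u,v]))<r and s[i,4]>20]
    return [(ce[i],s[i]) for i in k]
dt=disc(cs['top'],298,98);ds=disc(cs['scene'],168,242)
print(dt,ds)
pt,ps=max(dt,key=lambda a:a[1][4])[0],max(ds,key=lambda a:a[1][4])[0]
print('top@58',onz(cs['top'],*pt,58),'scene@58',onz(cs['scene'],*ps,58))
o1,d1=ray(cs['top'],*pt);o2,d2=ray(cs['scene'],*ps)
A=np.stack([d1,-d2],1);s=np.linalg.lstsq(A,o2-o1,rcond=None)[0];print('tri',o1+s[0]*d1,o2+s[1]*d2)
for p in((45,112),(175,110),(175,240),(39,241)):print('board',onz(cs['top'],*p,12).round(0))
print('dish',onz(cs['top'],278,210,32).round(),'cup',onz(cs['top'],397,180,62).round(), 'red bottle',onz(cs['top'],414,74,80).round(),'spindle',onz(cs['top'],305,55,25).round(),'orange',onz(cs['top'],137,297,58).round())
E
python3 m.py
```

```text
[(array([297.22650602,  97.87951807]), array([286,  87,  23,  23, 415], dtype=int32))] [(array([167.4862069 , 241.08965517]), array([157, 233,  22,  17, 290], dtype=int32))]
top@58 [ 688.617132   -116.33997655   58.        ] scene@58 [ 687.0545573  -115.91737401   58.        ]
tri [ 688.12595614 -116.18427231   59.17173004] [ 687.62429891 -115.28856111   58.84241533]
board [666. 420.  12.]
board [675. 142.  12.]
board [397. 130.  12.]
board [392. 406.  12.]
dish [460. -80.  32.] cup [ 520. -313.   62.] red bottle [ 734. -349.   80.] spindle [ 801. -138.   25.] orange [290. 187.  58.]
```

Request:
{"method": "move_arm", "body": {"motion": [{"offset":[0.06,-0.016,0],"angular":[0,0,-6],"jaw":0.0854},{"offset":[0.12,-0.032,0],"angular":[0,0,-12],"jaw":0.0854},{"offset":[0.18,-0.047,0],"angular":[0,0,-18],"jaw":0.0854},{"offset":[0.24,-0.063,0],"angular":[0,0,-24],"jaw":0.0854},{"offset":[0.296,-0.078,0.02],"angular":[0,0,-30],"jaw":0.0854}]}}

```text
time_s: 0.72
eef_pos: [445.2, -300.3, 223.0]
ee_rot: [0.001, 0.897, 0.442, 0.0]
force: [0.3, -0.8, -0.6]
grip_width: 1.006
```

```bash
cat >> h.py <<'E'
def go(P,yaw=None,s=None):
    p,r=tool(s);print('pos',p.round(1),'offset tool',r.inv().apply(np.array(P)-p).round(1))
    Y=r.as_matrix();print(Y.round(3).tolist(),'y az',np.degrees(np.arctan2(Y[1,1],Y[0,1])).round(1))
    s=ctrl.sense();print(s['time_s'],s['joints'].round(3),s['force'].round(1),s['grip_width'])
E
python3 -c "
from h import *
go([688,-116,180])"
```

```text
pos [ 445.2 -300.3  223. ] offset tool [294.   80.3  43.1]
[[0.609, 0.793, 0.002], [0.793, -0.609, -0.002], [-0.0, 0.003, -1.0]] y az -37.5
0.725 [-0.812  0.353  1.494  0.     1.292 -0.157] [ 0.3 -0.8 -0.6] 1.0056725436422622
```

Request:
{"method": "move_arm", "body": {"motion": [{"offset":[0.06,0.016,0.01],"angular":[0,0,-6],"jaw":0.0854},{"offset":[0.12,0.032,0.02],"angular":[0,0,-12],"jaw":0.0854},{"offset":[0.18,0.048,0.03],"angular":[0,0,-18],"jaw":0.0854},{"offset":[0.237,0.064,0.04],"angular":[0,0,-24],"jaw":0.0854},{"offset":[0.294,0.08,0.043],"angular":[0,0,-28],"jaw":0.0854}]}}

```text
time_s: 1.35
eef_pos: [687.6, -116.3, 178.1]
ee_rot: [-0.001, 0.764, 0.646, -0.0]
force: [0.6, -0.4, 1.0]
grip_width: 0.999
```

```bash
python3 -c "
from h import *
go([688,-116,100])
c=cam('wrist','w1.png');print(proj(c,[688,-116,58]),ray(c,256,192))
from m import disc
for d in disc(c,*proj(c,[688,-116,58])[0],80):print(d,onz(c,*d[0],58))" | grep -v -e board -e dish
```

```text
pos [ 687.6 -116.3  178.1] offset tool [ 0.3  0.5 78.1]
[[0.166, 0.986, -0.002], [0.986, -0.166, 0.0], [0.0, -0.002, -1.0]] y az -9.6
1.35 [-0.335  0.755  0.967 -0.     1.421 -0.168] [ 0.6 -0.4  1. ] 0.9990194836854688
[[257.94342664 186.13523116]] (array([700.1682451 , -33.71048864, 310.32235081]), array([-0.05435119, -0.32527752, -0.94406084]))
[(array([297.22650602,  97.87951807]), array([286,  87,  23,  23, 415], dtype=int32))] [(array([167.4862069 , 241.08965517]), array([157, 233,  22,  17, 290], dtype=int32))]
top@58 [ 688.617132   -116.33997655   58.        ] scene@58 [ 687.0545573  -115.91737401   58.        ]
tri [ 688.12595614 -116.18427231   59.17173004] [ 687.62429891 -115.28856111   58.84241533]
(array([256.89469485, 186.96888712]), array([ 228,  160,   59,   55, 2507], dtype=int32)) [ 687.05591993 -116.55475351   58.        ]
```

View pics/w1.png

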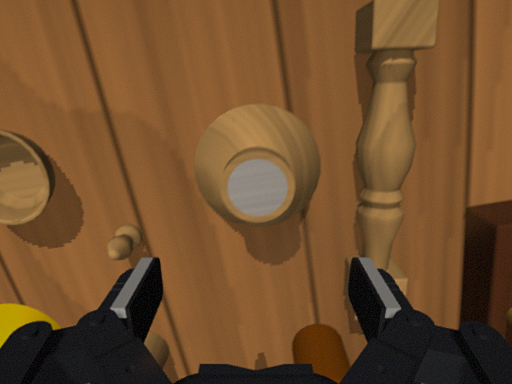

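Request:
{"method": "move_arm", "body": {"motion": [{"offset":[0,0,0.04],"angular":[0,0,0],"jaw":0.075},{"offset":[0,0,0.08],"angular":[0,0,0],"jaw":0.075},{"offset":[0,0,0.105],"angular":[0,0,0],"jaw":0.075},{"offset":[0,0,0.12],"angular":[0,0,0],"jaw":0.075},{"offset":[0,0,0.122],"angular":[0,0,0],"jaw":0.075}]}}

```text
time_s: 2.02
eef_pos: [686.2, -117.8, 56.6]
ee_rot: [-0.001, 0.765, 0.645, -0.0]
force: [0.1, -0.8, 0.5]
grip_width: 0.879
```

```bash
python3 -c "
from h import *
go([688,-116,52])
c=cam('scene');cv2.imwrite('pics/s1.png',cv2.resize(c['img'][190:310,90:250,::-1],None,fx=5,fy=5,interpolation=2))
c=cam('wrist','w2.png');print(ray(c,256,192))"
```

```text
pos [ 686.2 -117.8   56.6] offset tool [2.1 1.4 4.6]
[[0.169, 0.986, -0.001], [0.986, -0.169, 0.0], [0.0, -0.001, -1.0]] y az -9.7
2.025 [-0.338  0.862  1.095 -0.     1.186 -0.168] [ 0.1 -0.8  0.5] 0.8788169374066043
(array([699.22189927, -35.32802796, 189.64258752]), array([-0.05354087, -0.32562929, -0.94398587]))
```

View pics/s1.png

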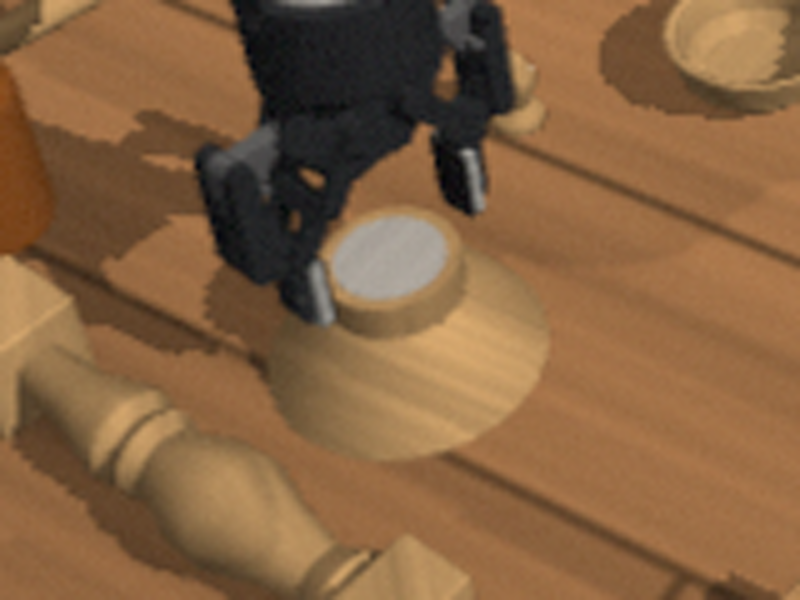

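The open fingers straddle the foot; the near fingertip is at crop (322,324), which is scene pixel (154,255).

```bash
python3 -c "
from h import *
c=cam('scene');p,r=tool();print(ctrl.tips_ahead)
for z in (40,46,52,58):print(z,proj(c,p*[1,1,0]+r.as_matrix()[:,1]*37.5+[0,0,z]),proj(c,p*[1,1,0]-r.as_matrix()[:,1]*37.5+[0,0,z]))"
```

```text
11.0
40 [[154.2319329  256.87731061]] [[181.05723574 236.78531562]]
46 [[153.74549335 254.9358023 ]] [[180.70308401 234.85441239]]
52 [[153.25481764 252.97762834]] [[180.34599223 232.9077039 ]]
58 [[152.75984943 251.00257019]] [[179.98592309 230.9449924 ]]
```

Request:
{"method": "move_arm", "body": {"motion": [{"offset":[0.0015,0.001,0.004],"angular":[0,0,0],"jaw":0.075},{"offset":[0.0015,0.001,0.004],"angular":[0,0,0],"jaw":0.055},{"offset":[0.0015,0.001,0.004],"angular":[0,0,0],"jaw":0.05},{"offset":[0.0015,0.001,0.004],"angular":[0,0,0],"jaw":0.05},{"offset":[0.0015,0.001,0.004],"angular":[0,0,0],"jaw":0.05}], "squeeze": 60}}

```text
time_s: 2.8
eef_pos: [688.1, -116.5, 54.0]
ee_rot: [0.001, 0.764, 0.645, 0.0]
force: [1.6, 0.8, 6.3]
grip_width: 0.679
```

Request:
{"method": "move_arm", "body": {"motion": [{"offset":[0,0,-0.02],"angular":[0,0,0],"jaw":0.05},{"offset":[0,0,-0.06],"angular":[0,0,0],"jaw":0.05},{"offset":[0,0,-0.11],"angular":[0,0,0],"jaw":0.05},{"offset":[0,0,-0.16],"angular":[0,0,0],"jaw":0.05},{"offset":[0,0,-0.2],"angular":[0,0,0],"jaw":0.05}]}}

```text
time_s: 3.42
eef_pos: [687.4, -116.5, 256.3]
ee_rot: [0.001, 0.765, 0.645, 0.0]
force: [0.5, 0.4, -2.4]
grip_width: 0.679
```

```bash
python3 -c "
from h import *
go([530,275,250])"
```

```text
pos [ 687.4 -116.5  256.3] offset tool [ 359.3 -221.3    5.9]
[[0.169, 0.986, 0.001], [0.986, -0.169, -0.001], [-0.0, 0.001, -1.0]] y az -9.7
3.425 [-0.335  0.719  0.832 -0.     1.59  -0.166] [ 0.5  0.4 -2.4] 0.6793883292473787
```

Request:
{"method": "move_arm", "body": {"motion": [{"offset":[0.045,-0.028,-0.01],"angular":[0,0,-4],"jaw":0.05},{"offset":[0.09,-0.055,-0.02],"angular":[0,0,-8],"jaw":0.05},{"offset":[0.135,-0.083,-0.03],"angular":[0,0,-12],"jaw":0.05},{"offset":[0.18,-0.11,-0.04],"angular":[0,0,-16],"jaw":0.05},{"offset":[0.225,-0.138,-0.045],"angular":[0,0,-20],"jaw":0.05}]}}

```text
time_s: 4.05
eef_pos: [588.6, 129.9, 299.5]
ee_rot: [0.0, 0.64, 0.768, 0.0]
force: [-0.0, 0.2, -2.2]
grip_width: 0.679
```

```bash
python3 -c "
from h import *
go([530,275,300])"
```

```text
pos [588.6 129.9 299.5] offset tool [153.3 -31.5  -0.5]
[[-0.18, 0.984, 0.0], [0.984, 0.18, -0.0], [-0.0, 0.0, -1.0]] y az 10.4
4.05 [ 0.023  0.461  1.139 -0.     1.541 -0.158] [-0.   0.2 -2.2] 0.6786669324876478
```

Continue to the board, then test-tilt about tool y.

Request:
{"method": "move_arm", "body": {"motion": [{"offset":[0.05,-0.01,0],"angular":[0,0,-2],"jaw":0.05},{"offset":[0.1,-0.02,0],"angular":[0,0,-4],"jaw":0.05},{"offset":[0.153,-0.031,0],"angular":[0,0,-6],"jaw":0.05},{"offset":[0.153,-0.031,0],"angular":[0,0,-6],"jaw":0.05}]}}

```text
time_s: 4.55
eef_pos: [530.0, 276.4, 299.0]
ee_rot: [-0.0, 0.598, 0.802, 0.0]
force: [0.1, -0.5, -1.6]
grip_width: 0.68
```

Request:
{"method": "move_arm", "body": {"motion": [{"offset":[0,0,0],"angular":[0,8,0],"jaw":0.05},{"offset":[0,0,0],"angular":[0,16,0],"jaw":0.05},{"offset":[0,0,0],"angular":[0,24,0],"jaw":0.05},{"offset":[0,0,0],"angular":[0,32,0],"jaw":0.05}]}}

```text
time_s: 5.05
eef_pos: [532.2, 272.5, 299.0]
ee_rot: [-0.222, 0.577, 0.769, 0.167]
force: [0.2, -0.0, -3.0]
grip_width: 0.679
```

```bash
python3 -c "
from h import *
go([530,275,300])"
```

```text
pos [532.2 272.5 299. ] offset tool [ 3.  -1.4  0.8]
[[-0.237, 0.96, -0.148], [0.812, 0.279, 0.512], [0.533, 0.001, -0.846]] y az 16.2
5.05 [ 0.054  0.44   1.267  0.546  1.575 -0.266] [ 0.2 -0.  -3. ] 0.6791511076980346
```

Tilting works (j4 turns positive, within range). Tilting on to about 68° while going over the board.

Request:
{"method": "move_arm", "body": {"motion": [{"offset":[-0.002,0,0.02],"angular":[0,8,0],"jaw":0.05},{"offset":[-0.004,0.001,0.04],"angular":[0,16,0],"jaw":0.05},{"offset":[-0.006,0.001,0.06],"angular":[0,24,0],"jaw":0.05},{"offset":[-0.01,0.002,0.08],"angular":[0,31,0],"jaw":0.05},{"offset":[-0.015,0.002,0.1],"angular":[0,36,0],"jaw":0.05}]}}

```text
time_s: 5.68
eef_pos: [523.0, 311.8, 205.0]
ee_rot: [-0.448, 0.497, 0.663, 0.336]
force: [0.1, -0.3, -2.4]
grip_width: 0.68
```

```bash
python3 -c "
from h import *
go([518,328,95])
c=cam('scene','s2.png')"
```

```text
pos [523.  311.8 205. ] offset tool [-95.8  -0.3  56.7]
[[-0.104, 0.96, -0.259], [0.358, 0.279, 0.891], [0.928, 0.0, -0.372]] y az 16.2
5.675 [-0.038  0.666  1.485  1.079  1.611 -0.653] [ 0.1 -0.3 -2.4] 0.6798458521836814
```

View pics/s2.png

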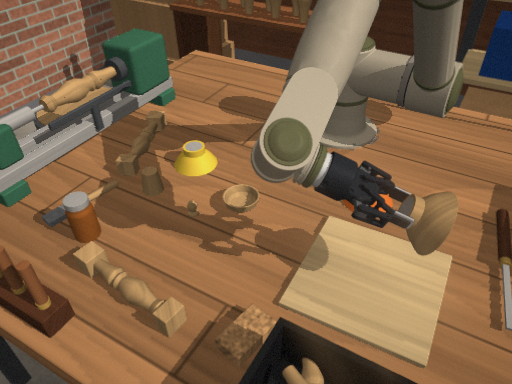

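The bowl is held, mouth outward, at about 68° above the board, with the wrist well clear of everything. Lowering.

Request:
{"method": "move_arm", "body": {"motion": [{"offset":[-0.03,0,0.018],"angular":[0,0,0],"jaw":0.05},{"offset":[-0.06,0,0.036],"angular":[0,0,0],"jaw":0.05},{"offset":[-0.085,0,0.05],"angular":[0,0,0],"jaw":0.05},{"offset":[-0.096,0,0.057],"angular":[0,0,0],"jaw":0.05},{"offset":[-0.096,0,0.057],"angular":[0,0,0],"jaw":0.05}]}}

```text
time_s: 6.35
eef_pos: [518.1, 328.8, 95.5]
ee_rot: [-0.447, 0.497, 0.663, 0.335]
force: [-0.7, -0.3, -2.1]
grip_width: 0.685
```

```bash
python3 -c "
from h import *
go([518,328,90])
c=cam('scene');cv2.imwrite('pics/s3.png',cv2.resize(c['img'][150:350,260:500,::-1],None,fx=3,fy=3,interpolation=2))"
```

```text
pos [518.1 328.8  95.5] offset tool [-5.4 -0.3  1.4]
[[-0.105, 0.96, -0.26], [0.36, 0.28, 0.89], [0.927, 0.0, -0.375]] y az 16.3
6.35 [-0.008  0.838  1.515  1.098  1.496 -0.822] [-0.7 -0.3 -2.1] 0.6848973944746173
```

View pics/s3.png

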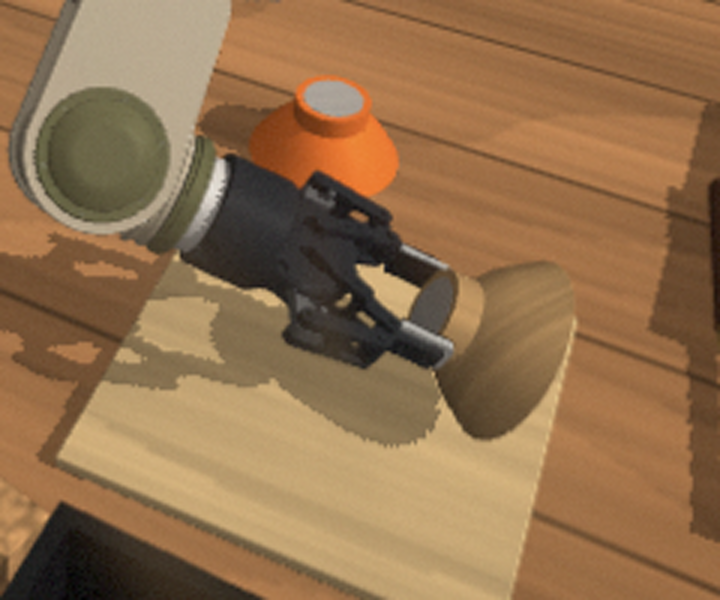

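Request:
{"method": "move_arm", "body": {"motion": [{"offset":[-0.002,0,0.001],"angular":[0,0,0],"jaw":0.05},{"offset":[-0.004,0,0.002],"angular":[0,0,0],"jaw":0.05},{"offset":[-0.004,0,0.002],"angular":[0,0,0],"jaw":0.05}]}}

```text
time_s: 6.78
eef_pos: [517.8, 329.3, 90.9]
ee_rot: [-0.447, 0.497, 0.663, 0.335]
force: [1.4, 0.9, -1.9]
grip_width: 0.678
```

Request:
{"method": "move_arm", "body": {"motion": [{"offset":[-0.001,0,0.0],"angular":[0,0,0],"jaw":0.05},{"offset":[-0.002,0,0.001],"angular":[0,0,0],"jaw":0.05}]}}

```text
time_s: 7.02
eef_pos: [517.9, 329.5, 89.4]
ee_rot: [-0.448, 0.497, 0.663, 0.336]
force: [-1.1, -3.8, 8.4]
grip_width: 0.677
```

Rim contact at the predicted height (about 10 N). Release and withdraw straight back.

Request:
{"method": "move_arm", "body": {"motion": [{"offset":[0,0,0],"angular":[0,0,0],"jaw":0.0854},{"offset":[0,0,-0.04],"angular":[0,0,0],"jaw":0.0854},{"offset":[0,0,-0.1],"angular":[0,0,0],"jaw":0.0854},{"offset":[0,0,-0.155],"angular":[0,0,0],"jaw":0.0854},{"offset":[0.02,0,-0.18],"angular":[0,0,0],"jaw":0.0854}]}}

```text
time_s: 7.65
eef_pos: [563.3, 173.8, 174.8]
ee_rot: [-0.447, 0.498, 0.662, 0.336]
force: [0.8, 0.5, 1.1]
grip_width: 0.999
```

```bash
python3 -c "
from h import *
go([518,328,90])
c=cam('scene','s4.png')"
```

```text
pos [563.3 173.8 174.8] offset tool [-18.4  -0.7 180.8]
[[-0.104, 0.961, -0.257], [0.36, 0.277, 0.891], [0.927, -0.0, -0.375]] y az 16.1
7.65 [-0.256  0.77   1.38   0.947  1.764 -0.748] [0.8 0.5 1.1] 0.9994546213374669
```

View pics/s4.png

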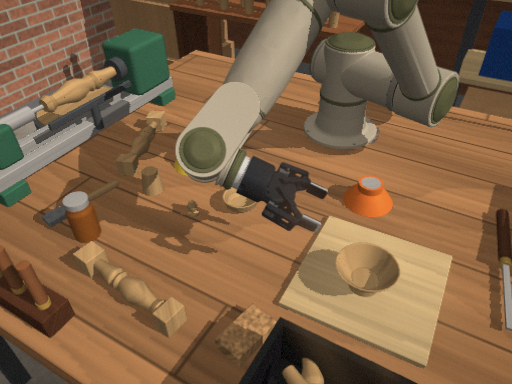

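The bowl is mouth-up on the board at (368,268). I'll let it settle, back the arm off and check.

Request:
{"method": "move_arm", "body": {"motion": [{"offset":[0.02,0,-0.01],"angular":[0,0,0],"jaw":0.0854},{"offset":[0.05,0,-0.02],"angular":[0,0,0],"jaw":0.0854},{"offset":[0.08,0,-0.03],"angular":[0,0,0],"jaw":0.0854},{"offset":[0.08,0,-0.03],"angular":[0,0,0],"jaw":0.0854},{"offset":[0.08,0,-0.03],"angular":[0,0,0],"jaw":0.0854}]}}

```text
time_s: 8.32
eef_pos: [561.3, 179.1, 259.3]
ee_rot: [-0.448, 0.497, 0.663, 0.335]
force: [-0.1, 0.8, -0.5]
grip_width: 1.0
```

Request:
{"method": "move_arm", "body": {"motion": [{"offset":[0,0,0],"angular":[0,0,0],"jaw":0.0854},{"offset":[0,0,0],"angular":[0,0,0],"jaw":0.0854},{"offset":[0,0,0],"angular":[0,0,0],"jaw":0.0854},{"offset":[0,0,0],"angular":[0,0,0],"jaw":0.0854},{"offset":[0,0,0],"angular":[0,0,0],"jaw":0.0854}]}}

```text
time_s: 8.95
eef_pos: [561.8, 178.5, 259.8]
ee_rot: [-0.447, 0.497, 0.663, 0.335]
force: [-0.3, 0.1, 0.0]
grip_width: 0.998
```

```bash
python3 -c "
from h import *
c=cam('scene');t=cam('top')
print('scene@70',onz(c,368,266,70).round())
cv2.imwrite('pics/f.png',np.hstack([c['img'],t['img']])[:,:,::-1])
f=cv2.imread('pics/f.png');cv2.imwrite('pics/f.png',cv2.resize(f,(800,300),interpolation=cv2.INTER_AREA))"
```

```text
scene@70 [556. 275.  70.]
```

View pics/f.png

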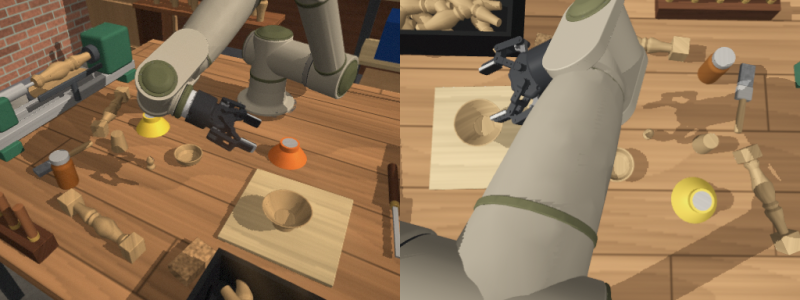

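The bowl stands level on the board and nothing else has moved. Handing in.

```bash
python3 -c "
from rig import ctrl
print(ctrl.finish_job())"
```

```text
the job is handed in; nothing more can be done
None
```

The bowl is now mouth-up on its foot on the plywood board, and the job was handed in at about 9 s of the 40 s allowed.

I gripped the bowl by its foot and carried it to the board. There I tilted it about 68° and lowered it until its rim touched, which read about 10 N. Then I released it and pulled straight back, so it rocked onto its foot.

**Last checks:**
- **Position:** the final scene view shows the bowl mouth-up near (556, 275), against a measured board centre of (533, 275), so it is well inside the edges. It looked the same in pictures about 1.3 s apart.
- **Arm:** the gripper was open, clear of everything, and the wrist force was near zero.
- **Dish and cup:** both looked unmoved by eye. I did not re-measure them, and the arm partly hid the dish in the last top view.

No check failed or disagreed. No verdict was reported.

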